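# Open a sterile instrument jar with a lid puller

### The arm

A 6-joint arm with a two-finger parallel gripper is mounted at the origin on the work surface. World frame = base frame: x ahead of the robot, y to its left, z up, the work surface at z = 0. Lengths are in m, angles in rad, forces in N, time in s.
With the tool pointing down it reaches from about 0.325 to 0.925 m from the base axis. Payload 3.1 kg.
Tool frame: the origin (TCP) lies midway between the tips of the shut fingers; the grasp point (between the pads) lies 19 mm behind it; y points along the fingers, x is the direction in which the jaws open and shut, and the axes are right-handed (so a half turn about y gives the same grasp; the last joint's range is limited). The gripper opens to 85 mm and grips with 20 to 120 N. Pads are 22 mm wide; open, the fingers measure 114 mm over their backs; the gripper's body (76 mm by 85 mm) begins 54 mm behind the grasp point. The pads swing forward as they close: fully open they stand 13 mm farther back than shut.
Start: joints at [-1.238, 0.217, 1.613, -0, 1.311, -0.112], TCP at [0.269, -0.564, 0.231] pointing down, gripper open.
Joint ranges: [-2.75, 2.75], [-0.78, 2.1], [0.31, 2.55], [-1.13, 4.27], [0.13, 2.63], [-2.58, 2.58]. Speed limits (rad/s): [2.79, 2.79, 3.14, 3.14, 3.14, 3.14].

### API

Orientations are given as a unit quaternion [x, y, z, w].
In Python, from station import env gives the robot as it stands. The module is installed in compiled form; this text tells all that it offers.
- The arm moves only by the tool servo_tool, never from a script. Its argument "targets" is one flat list of numbers, 5 for each row, row after row: the shift along the tool's x, y, z normalised to -1 to 1, where 1 is 0.4 m, then the turn about the tool's y normalised to -1 to 1, where 1 is 180 degrees, then the opening, from 0 (shut) to 1 (fully open). A call has 1 to 10 rows; each row shifts and turns the commanded pose from where the row before left it, along the tool's axes as they then stand; what a row does not reach is not made up. A row lasts 1/8 s, in which the tool goes at most 62.5 mm and 10.7 degrees, less where a joint would pass 70% of its speed; a pose out of reach is approached as far as the arm can. A call with a number of a shift or a turn outside -1 to 1 is refused whole. A call with a gripper value outside its range is refused whole. The fingers move at their own pace and stop on an object; "force" is the grip in N (left out, the last holds). Time passes only in rows, so rows that do not move let the fingers close. It gives the time, the measured TCP pose, the force and the opening at its end, in the units of the state.
- env.observe(): the state, without advancing time (a new reading comes with each control period).
- env.camera(name): name is "scene" or "top"; returns a dict with "img" (400x640x3 uint8, blue, green, red), "fx", "fy", "cx", "cy" (pixels), "k1" (the pictures are not rectified: a ray, as slopes to the right and down, at radius r is drawn at 1 + k1 r^2 times it, then the intrinsics apply), "cam_to_world" (4x4, takes a point from camera to world coordinates). Camera axes: x right, y down, z forward; pixel columns grow to the right and rows downward; lengths in m; the calibration is good to about 2 mm. A picture is of the moment at which its call begins. There is no depth.
- env.finish_job(): hands the job in, once; it reports no verdict.
The state is a dict: "time": time; "joints": joint angles; "joint_vel": joint speeds; "joint_efforts": joint torques, N m; "tool_pos": TCP position; "tool_rot": TCP orientation; "contact_force": force on the tool from outside, world axes, zero at the start; "torque": the same for the moment, N m; "gripper_width": finger opening in m.
Only numpy, scipy, OpenCV 4.12 (cv2) and the standard library are available. Lean on these libraries where they do the work, as an engineer would, in place of code of your own. Each camera call takes 0.05 s, during which the arm holds its last target.

### The job

The steel instrument jar on the treatment bench is closed by a snug push-in lid that has to stay sterile, so the gripper itself must not touch it: hold the stirrup-shaped puller, hook its toes under the lid's overhanging edge and pull straight up until the lid pops off. Carry the lid on the puller to the shallow tray, set it down standing on its plug in the tray without dropping it, draw the puller out from under it, and finally stand the puller upright on the bare bench top and let go. Do not disturb the bottle, the bowl or the carton.

Things in the scene. Friction and masses are not known exactly. Their poses are not given: they have to be found in the camera images.
- jar: Round steel jar, outer diameter 72, rim 110 mm above the bench; white foot 92 mm wide, 6 high. Fixed. Origin: on its axis at bench height. Spring noses in its neck hold the lid's plug: after 1 mm of free lift it takes roughly 10 to 18 N straight up over the next 4 mm, then the lid comes freely; the plug is clear of the jar after 30 mm.
- lid_flange (a point): Round lid, no knob, 0.15 to 0.3 kg: steel flange 100 mm in diameter, edge 7 mm thick, flat top, over a white plug 63 in diameter and 30 long that sits in the jar. Closed, the flange lies on the jar's rim and overhangs it by 14 mm all round. Point: centre of the flange's underside, 14 mm below the lid's top, 30 above the plug's lower face; z up.
- lid: The same lid as a body; origin at the centre of the plug's lower face, z up. Standing on its plug, the flange's underside is 30 mm above the floor it stands on.
- puller_grip (a point): Grip of the puller, a loose steel stirrup of 0.3 kg, 126 mm wide (its y), 72 long (x), 95 high, same from front and back. It stands upright at the start. Point: middle of the grey grip plate, 75 mm above the puller's underside, on its middle line; z up. The plate is 14 mm thick (x), 50 wide (y), from 50 to 95 mm above the underside; below it lies the crossbar.
- puller: Puller; origin mid-underside, z up, x along the toes. Crossbar: 24 mm (x) by 126 (y), 42 to 50 above the underside. At its ends two legs (24 in x, inner faces 114 apart) go down to two toes: flat rails along x, 72 long, 6 thick, inner edges 86 apart. The toes' ends turn up to 10 mm above the underside, 60 mm of flat between them, so a lid on the toes cannot slide off.
- puller_toes (a point): Middle of the puller between the toes, 6 mm above its underside, where the centre of a carried lid's flange underside lies. To hook: lower the puller beside the jar, x pointing at the jar's axis, centre 80 mm or more away, crossbar above the lid's top; slide along x with the upturned ends below the flange until centred on the jar; raise it.
- tray_floor (a point): Shallow rectangular metal tray, 200 mm (its x) by 160 mm (its y), rim 12 mm high above the bench, floor 5 mm above the bench. Fixed, does not move. Point: centre of the tray's floor, z up.
- tray: The same tray as a body; origin at bench height under its centre.
- bottle_mid (a point): Bystander: white plastic bottle with a grey cap, 60 mm diameter, 150 mm high; point half-way up.
- bowl_mid (a point): Bystander: steel bowl, 110 mm diameter, 45 mm high; point 22 mm above the bench.
- carton_mid (a point): Bystander: plain cardboard carton 70 x 140 x 60 mm; point at its centre, 30 mm above the bench.
Not all that is in view belongs to the job. What is shaped like the puller but red or turquoise is not meant. Leave any purple look-alike of the lid alone.

How it is judged:
By the outcome, as a careful person would: the job done as asked, in the order asked, and still so for the second after the job is handed in, with the robot touching nothing.
It also fails if it takes over 69 s, if anything falls off the work surface, if the arm or the gripper's body presses on something with over 40 N, if the wrist force passes 120 N, or if a joint passes its speed limit or range.

## Working session

There is one attempt and no reset: what is moved stays moved. The work goes in short steps, Python scripts to look and compute and a tool call to move; the robot and the scene stay as the last step left them, time stands still between calls to the robot, and variables do not carry over. Pictures are saved under pics/ and viewed, and the job is handed in when it is done.

Besides the shell and the picture viewer there is one more tool, called after "Request:" as a command line: name --argument value ..., lists and objects as JSON in quotes. servo_tool: Moves the arm, as the interface text tells. Scaled input: -1 to 1 covers 0.4 m each way for a shift and 180 degrees each way for a turn. Its arguments: {"type":"object","properties":{"targets":{"type":"array"},"force":{"type":"number"}},"required":["targets"]}

```bash
ls; mkdir -p pics
python3 - <<'E'
from station import env
import cv2,numpy as np
s=env.observe();print({k:np.round(v,4).tolist() for k,v in s.items()})
for n in("scene","top"):
    c=env.camera(n);cv2.imwrite(f"pics/{n}0.png",c["img"]);print(n,[c[k] for k in("fx","fy","cx","cy","k1")]);print(np.round(c["cam_to_world"],4))
E
```

```text
pics
{'time': 0.0, 'joints': [-1.2382, 0.2178, 1.615, 0.0, 1.3113, -0.1122], 'joint_vel': [-0.0007, -0.0003, -0.0012, 0.0007, -0.0012, 0.0004], 'joint_efforts': [-0.0011, -39.6848, -30.385, -0.0002, 0.0098, 0.0], 'tool_pos': [0.2687, -0.5634, 0.2299], 'tool_rot': [-0.5974, 0.3781, -0.3767, 0.5985], 'contact_force': [-0.2737, 0.1314, -0.3559], 'torque': [0.0216, 0.0399, 0.003], 'gripper_width': 0.0854}
scene [481.0873026534666, 481.0873026534666, 321.60798816718966, 197.51951072723048, -0.06500783859001842]
[[ 0.8862  0.2853 -0.365   1.0084]
 [ 0.4631 -0.5701  0.6786 -0.7387]
 [-0.0145 -0.7704 -0.6374  0.8183]
 [ 0.      0.      0.      1.    ]]
top [468.2374050701764, 468.2374050701764, 323.13984172109485, 191.85892558264715, -0.1267154952613091]
[[ 7.3300e-02 -9.6980e-01  2.3260e-01  3.5060e-01]
 [-9.9730e-01 -7.1200e-02  1.7300e-02  2.9700e-02]
 [-2.0000e-04 -2.3320e-01 -9.7240e-01  1.1905e+00]
 [ 0.0000e+00  0.0000e+00  0.0000e+00  1.0000e+00]]
```

View pics/scene0.png

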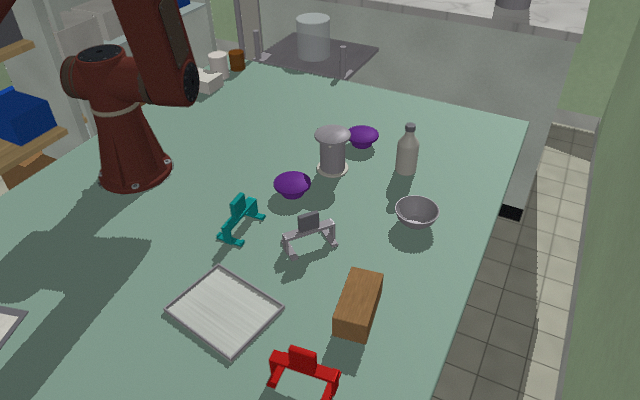

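View pics/top0.png

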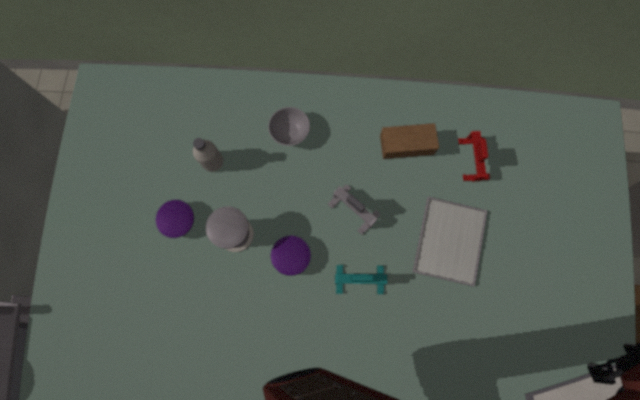

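Scene view: the grey puller is at (309,232), with turquoise (240,220) and red (303,370) look-alikes. The steel lid on the jar is at (332,135), with purple look-alikes at (292,184) and (362,136). The tray is at (224,312), and there is another light plate at the far lower left (5,325). Only the grey stirrup and the steel lid fit the description. I'll confirm this with crops.

Run:
```python
import cv2,numpy as np
a=cv2.imread("pics/scene0.png");b=cv2.imread("pics/top0.png")
g=lambda i:np.clip(255*(i/255.)**.6,0,255).astype(np.uint8)
A=cv2.resize(g(a[110:290,260:380]),None,fx=3.3,fy=3.3,interpolation=2)
B=cv2.resize(g(b[170:270,190:390])[:, :],None,fx=4,fy=4,interpolation=2)
cv2.imwrite("pics/c1.png",A);cv2.imwrite("pics/c2.png",B)
B=cv2.resize(g(b[180:300,400:510]),None,fx=5,fy=5,interpolation=2);cv2.imwrite("pics/c3.png",B)
```

```text
(no output)
```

View pics/c1.png

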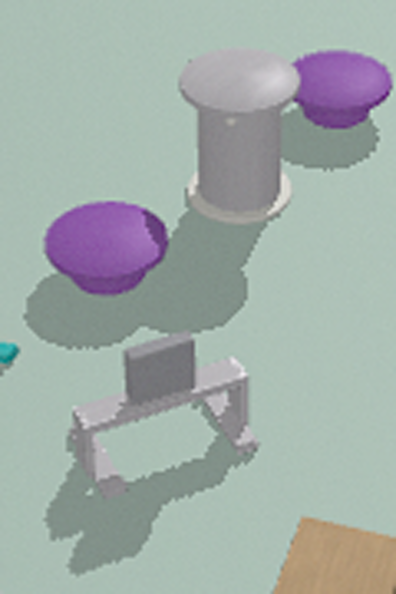

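View pics/c2.png

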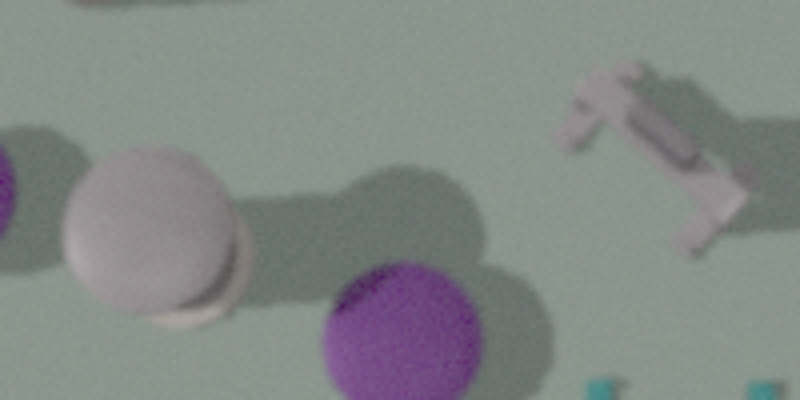

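View pics/c3.png

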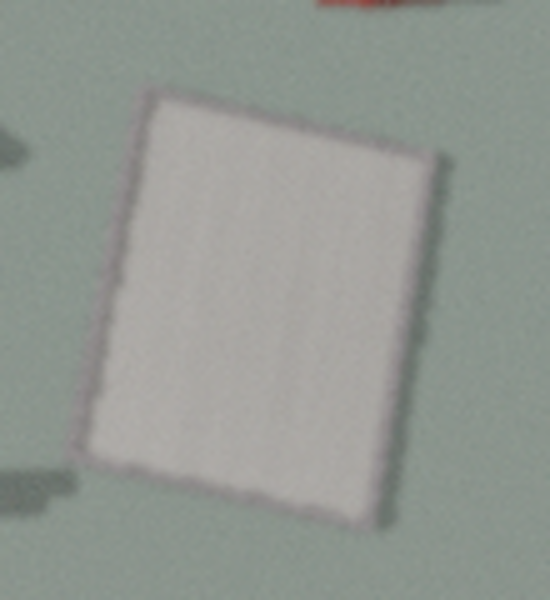

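```bash
cat > h.py <<'E'
import cv2,numpy as np
def K(c): return np.array([[c["fx"],0,c["cx"]],[0,c["fy"],c["cy"]],[0,0,1.]]),np.array([c["k1"],0,0,0.])
def ray(c,px):
    k,d=K(c);p=cv2.undistortPointsIter(np.array(px,float).reshape(-1,1,2),k,d,None,None,(3,50,1e-10)).reshape(-1,2)
    T=np.array(c["cam_to_world"]);r=np.c_[p,np.ones(len(p))]@T[:3,:3].T;return T[:3,3],r
def onz(c,px,z):
    o,r=ray(c,px);return o+r*((z-o[2])/r[:,2])[:,None]
def proj(c,P):
    k,d=K(c);T=np.linalg.inv(np.array(c["cam_to_world"]));q=cv2.projectPoints(np.array(P,float).reshape(-1,3),cv2.Rodrigues(T[:3,:3])[0],T[:3,3],k,d)[0];return q.reshape(-1,2)
E
python3 - <<'E'
from station import env
import pickle
pickle.dump({n:env.camera(n) for n in("scene","top")},open("cams.pkl","wb"))
from h import *
C=pickle.load(open("cams.pkl","rb"));t=C["top"];s=C["scene"]
# colour samples
for n,p in [("top",(228,222)),("top",(355,204)),("top",(340,190)),("top",(300,190)),("top",(452,241)),("scene",(332,133)),("scene",(309,222)),("scene",(295,236)),("scene",(262,160))]:
    print(n,p,C[n]["img"][p[1]-1:p[1]+2,p[0]-1:p[0]+2].reshape(-1,3).mean(0).round())
def rg(i): i=i.astype(int);return i[...,2]-i[...,1]
for n,boxes in(("top",dict(jar=(195,195,262,260),pull=(322,178,384,238),tray=(408,190,496,292))),("scene",dict(lid=(308,120,354,152),pull=(276,206,346,264),tray=(155,258,295,368)))):
    c=C[n];m=((rg(c["img"])>-3)).astype(np.uint8)
    for k,(x0,y0,x1,y1) in boxes.items():
        q=m[y0:y1,x0:x1];cs,_=cv2.findContours(q,0,1);ct=max(cs,key=cv2.contourArea).reshape(-1,2)+[x0,y0]
        r=cv2.minAreaRect(ct.astype(np.float32));print(n,k,cv2.contourArea(ct),np.round(cv2.boxPoints(r),1).tolist())
        v=cv2.resize(q*255,None,fx=4,fy=4,interpolation=0);cv2.imwrite(f"pics/m_{n}_{k}.png",v)
E
cd pics; python3 -c "
import cv2,numpy as np
L=[cv2.imread(f) for f in('m_top_jar.png','m_top_pull.png','m_scene_pull.png')]
h=max(i.shape[0] for i in L);cv2.imwrite('mm.png',np.hstack([cv2.copyMakeBorder(i,0,h-i.shape[0],0,6,0,value=(0,0,255)) for i in L]))"
```

```text
top (228, 222) [93. 91. 97.]
top (355, 204) [70. 67. 69.]
top (340, 190) [ 98.  96. 102.]
top (300, 190) [ 95. 104.  92.]
top (452, 241) [120. 125. 129.]
scene (332, 133) [142. 137. 140.]
scene (309, 222) [74. 70. 70.]
scene (295, 236) [112. 108. 110.]
scene (262, 160) [143. 156. 130.]
top jar 1591.5 [[197.0, 227.0], [226.5, 197.5], [261.5, 232.5], [232.0, 262.0]]
top pull 716.5 [[324.70001220703125, 201.39999389648438], [343.70001220703125, 180.1999969482422], [381.70001220703125, 214.3000030517578], [362.70001220703125, 235.5]]
top tray 4732.0 [[411.5, 273.79998779296875], [426.6000061035156, 196.10000610351562], [489.70001220703125, 208.5], [474.6000061035156, 286.1000061035156]]
scene lid 791.0 [[315.0, 125.0], [353.0, 125.0], [353.0, 151.0], [315.0, 151.0]]
scene pull 963.0 [[275.1000061035156, 223.3000030517578], [328.20001220703125, 205.60000610351562], [341.0, 244.0], [287.8999938964844, 261.70001220703125]]
scene tray 6016.0 [[161.89999389648438, 309.5], [208.3000030517578, 248.1999969482422], [285.0, 306.29998779296875], [238.60000610351562, 367.6000061035156]]
```

View pics/mm.png

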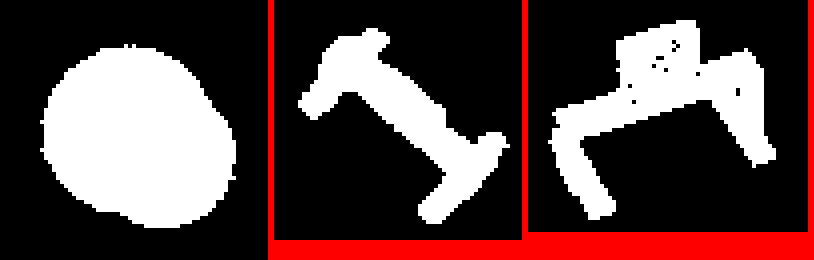

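Run:
```python
import pickle
from h import *
from scipy.optimize import least_squares
C=pickle.load(open("cams.pkl","rb"));t=C["top"];s=C["scene"]
def rg(i): i=i.astype(int);return i[...,2]-i[...,1]
def mask(c,b):
    m=np.zeros(c["img"].shape[:2],np.uint8);x0,y0,x1,y1=b;m[y0:y1,x0:x1]=(rg(c["img"])>-3)[y0:y1,x0:x1];return m
def cont(m): return max(cv2.findContours(m,0,1)[0],key=cv2.contourArea).reshape(-1,2).astype(float)
def fit(P,r=None):
    f=lambda p:np.hypot(P[:,0]-p[0],P[:,1]-p[1])-(p[2])
    R=least_squares(f,[*P[:,:2].mean(0),.05],loss="soft_l1",f_scale=.001);return R.x,np.abs(R.fun).mean()
ct=cont(mask(t,(195,195,262,260)))
# lid arc: points upper-left; foot: lower right
d=(ct-[228,228])@[.7,.7]
for nm,sel,z in(("lid",d<8,.117),("foot",d>18,.006)):
    P=onz(t,ct[sel],z);print("top",nm,fit(P),sel.sum())
cs=cont(mask(s,(305,115,354,182)));
sel=(cs[:,1]<136)&(cs[:,0]<340);print("scene lid",fit(onz(s,cs[sel],.117)),sel.sum())
sel=(cs[:,1]>167);print("scene foot",fit(onz(s,cs[sel],.004)),sel.sum(),cs[:,1].max())
# toes
tip=np.array([(378,32),(306,112),(500,138),(432,216)],float);tip=(tip-[274,0])/4+[322,178]
P=onz(t,tip,.008);print("toes",P[:,:2].round(4).tolist(),P.mean(0))
x=(P[0]-P[1]+P[2]-P[3]);y=(P[2]+P[3]-P[0]-P[1]);print("ang x",np.degrees(np.arctan2(x[1],x[0])),"y",np.degrees(np.arctan2(y[1],y[0])),np.linalg.norm(x)/2,np.linalg.norm(y)/2)
# plate dark
for n,c,b in(("top",t,(340,190,372,222)),("scene",s,(292,208,326,236))):
    g=c["img"].astype(int).sum(2);m=mask(c,b)
    if n=="top": m&=(g<235).astype(np.uint8)
    else: m&=(g<280).astype(np.uint8)
    m=cv2.morphologyEx(m,2,np.ones((2,2),np.uint8))
    q=cont(m);r=cv2.minAreaRect(q.astype(np.float32));print(n,"plate",cv2.boxPoints(r).round(1).tolist(),cv2.contourArea(q))
    if n=="top":
        B=onz(c,cv2.boxPoints(r),.095);print(B[:,:2].round(4).tolist(),B.mean(0))
# tray
for n,c,b in(("top",t,(408,190,496,292)),("scene",s,(155,258,295,368))):
    q=cont(mask(c,b) if n=="top" else mask(c,b))
    P=onz(c,q,.012)[:,:2].astype(np.float32);r=cv2.minAreaRect(P);print(n,"tray",r)
```

```text
top lid (array([0.50752991, 0.26793336, 0.04847131]), np.float64(0.00069626182733038)) 76
top foot (array([0.50785175, 0.26640997, 0.04504889]), np.float64(0.0006610211280794433)) 36
scene lid (array([0.50493312, 0.26281389, 0.04635318]), np.float64(0.0010103861280188636)) 29
scene foot (array([0.50638876, 0.26180421, 0.04352829]), np.float64(0.0010739262133808525)) 36 177.0
toes [[0.6539, -0.0128], [0.5974, 0.0303], [0.5894, -0.0955], [0.5357, -0.0546]] [ 0.59411411 -0.0331389   0.008     ]
ang x -37.31382314057224 y -126.97581748762121 0.06929236125230041 0.10487221371629542Traceback (most recent call last):
  File "<stdin>", line 30, in <module>
cv2.error: OpenCV(4.12.0) /io/opencv/modules/imgproc/src/shapedescr.cpp:315: error: (-215:Assertion failed) npoints >= 0 && (depth == CV_32F || depth == CV_32S) in function 'contourArea'
```

Run:
```python
import pickle
from h import *
from scipy.optimize import least_squares
C=pickle.load(open("cams.pkl","rb"));t=C["top"];s=C["scene"]
def rg(i): i=i.astype(int);return i[...,2]-i[...,1]
def mask(c,b):
    m=np.zeros(c["img"].shape[:2],np.uint8);x0,y0,x1,y1=b;m[y0:y1,x0:x1]=(rg(c["img"])>-3)[y0:y1,x0:x1];return m
def cont(m): return max(cv2.findContours(m,0,1)[0],key=cv2.contourArea).reshape(-1,2)
def fit(P,r):
    R=least_squares(lambda p:np.hypot(P[:,0]-p[0],P[:,1]-p[1])-r,P[:,:2].mean(0),loss="soft_l1",f_scale=.001);return R.x,np.abs(R.fun).mean()
cs=cont(mask(s,(305,115,354,182)))
m=mask(s,(305,115,354,182))
for z in(.117,.124):
  sel=(cs[:,1]<134)&(cs[:,0]<342);print("scene lid",z,fit(onz(s,cs[sel],z),.049))
sel=(cs[:,1]>168);print("scene foot",fit(onz(s,cs[sel],.003),.0455))
yy,xx=np.nonzero(m[150:162]);
for r in range(150,164,3):
    q=np.nonzero(m[r])[0];print(r,q.min(),q.max())
# jar body centreline from scene: ray at col mid -> plane check
for n,c,b in(("top",t,(340,190,372,222)),("scene",s,(292,208,326,236))):
    g=c["img"].astype(int).sum(2);mm=mask(c,b)
    mm&=(g<(235 if n=="top" else 280)).astype(np.uint8)
    mm=cv2.morphologyEx(mm,2,np.ones((2,2),np.uint8))
    q=cont(mm);r=cv2.minAreaRect(q);print(n,"plate",cv2.boxPoints(r).round(1).tolist(),cv2.contourArea(q))
    if n=="top":
        B=onz(c,cv2.boxPoints(r),.095);print(B[:,:2].round(4).tolist(),B.mean(0))
for n,c,b in(("top",t,(408,190,496,292)),("scene",s,(155,258,295,368))):
    q=cont(mask(c,b))
    P=onz(c,q,.012)[:,:2].astype(np.float32);r=cv2.minAreaRect(P);print(n,"tray",r)
k=cv2.resize(s["img"][200:270,270:350],None,fx=8,fy=8,interpolation=2);cv2.imwrite("pics/c4.png",np.clip(k*1.3,0,255))
k=cv2.resize(t["img"][175:242,322:388],None,fx=8,fy=8,interpolation=2);cv2.imwrite("pics/c5.png",np.clip(k*1.6,0,255))
```

```text
scene lid 0.117 (array([0.50718358, 0.26078952]), np.float64(0.001025492128591776))
scene lid 0.124 (array([0.51260228, 0.25044396]), np.float64(0.0010301493864258847))
scene foot (array([0.50483473, 0.26534087]), np.float64(0.001199096834752424))
150 320 344
153 320 344
156 320 344
159 320 344
162 320 345
top plate [[345.20001220703125, 200.5], [351.1000061035156, 193.6999969482422], [370.20001220703125, 210.5], [364.29998779296875, 217.1999969482422]] 164.0
[[0.5955, -0.0052], [0.613, -0.0183], [0.5754, -0.0663], [0.5581, -0.0531]] [ 0.58549929 -0.03574114  0.095     ]
scene plate [[295.29998779296875, 220.0], [318.8999938964844, 213.6999969482422], [323.0, 229.1999969482422], [299.3999938964844, 235.5]] 271.5
top tray ((0.5290588736534119, -0.28303614258766174), (0.16376551985740662, 0.20172925293445587), 80.83267974853516)
scene tray ((0.5302236676216125, -0.2894818186759949), (0.16188429296016693, 0.20405280590057373), 80.59638977050781)[ WARN:0@0.473] global loadsave.cpp:1063 imwrite_ Unsupported depth image for selected encoder is fallbacked to CV_8U.
```

View pics/c4.png

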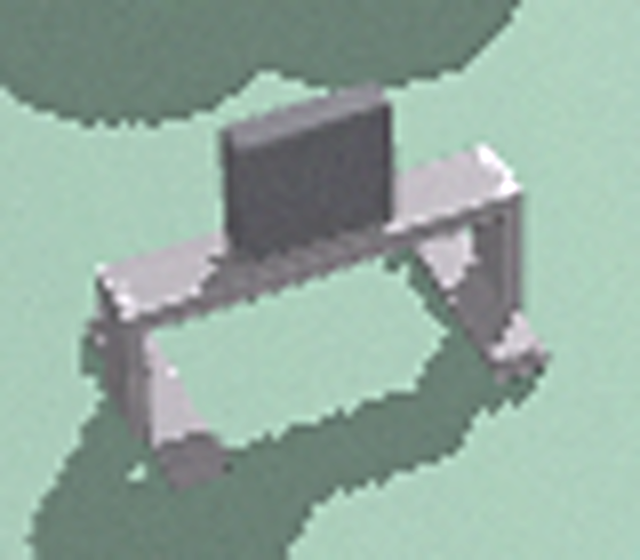

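View pics/c5.png

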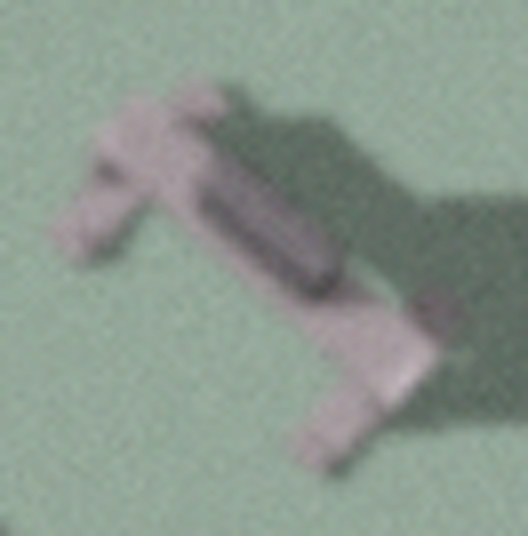

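Run:
```python
import pickle
from h import *
C=pickle.load(open("cams.pkl","rb"));t=C["top"];s=C["scene"]
S=lambda l:np.array(l,float)/8-.44+[270,200]
T=lambda l:np.array(l,float)/8-.44+[322,175]
print("plate top c", onz(s,S([(307,115)]),.095), onz(t,T([(275,222)]),.095))
a=onz(s,S([(97,272),(125,318),(480,148),(520,190)]),.05);b=onz(t,T([(133,100),(98,150),(437,350),(385,403)]),.05)
for q in(a,b):
    q=q[:,:2];d=q[2]+q[3]-q[0]-q[1];print("bar",q.round(4).tolist(),q.mean(0),np.linalg.norm(d)/2,np.degrees(np.arctan2(d[1],d[0])))
e=onz(s,S([(222,130),(375,88),(236,142),(392,98)]),.095)[:,:2];d=e[1]+e[3]-e[0]-e[2];print(e.mean(0),np.degrees(np.arctan2(d[1],d[0])),np.linalg.norm(d)/2)
# jar: project candidates & compare
for y in(.260,.264,.268): print(y,proj(s,[(.507,y,.11),(.507,y,0.0)]).round(1).tolist(),proj(t,[(.507,y,.124),(.507,y,0)]).round(1).tolist())
```

```text
plate top c [[ 0.59352556 -0.0341789   0.095     ]] [[ 0.5927765 -0.0310828  0.095    ]]
bar [[0.5465, -0.0772], [0.5634, -0.0898], [0.6209, 0.0198], [0.6398, 0.0086]] [ 0.59265446 -0.03463737] 0.1234287742650472 52.3460401700581
bar [[0.6386, 0.0132], [0.6217, 0.023], [0.5659, -0.086], [0.5482, -0.0708]] [ 0.59358325 -0.03015081] 0.12104720747608784 -127.15407543223398
[ 0.59331732 -0.03398061] 49.72664956632306 0.04688157204684231
0.26 [[332.0, 136.5], [332.0, 169.0]] [[228.9, 226.7], [238.4, 234.5]]
0.264 [[332.6, 135.7], [332.6, 168.3]] [[227.2, 226.6], [236.8, 234.4]]
0.268 [[333.3, 135.0], [333.3, 167.5]] [[225.5, 226.5], [235.3, 234.2]]
```

Run:
```python
import pickle
from h import *
from station import env
from scipy.spatial.transform import Rotation as R
o=env.observe();M=R.from_quat(o["tool_rot"]).as_matrix();print(M.round(3));print("yaw of tool x",np.degrees(np.arctan2(M[1,0],M[0,0])))
C=pickle.load(open("cams.pkl","rb"));t=C["top"];s=C["scene"]
i=t["img"].astype(int);m=((i[...,0]-i[...,1]>25)&(i[...,2]-i[...,1]>5)).astype(np.uint8)
for c in cv2.findContours(m,0,1)[0]:
    if cv2.contourArea(c)>200:
        (x,y),r=cv2.minEnclosingCircle(c);print("purple",x,y,r,onz(t,[(x,y)],.037)[0].round(3))
print("bottle",onz(t,[(206,165)],.0).round(3),onz(s,[(407,172)],.0).round(3),"bowl",onz(t,[(289,127)],.04).round(3),"carton",onz(t,[(409,141)],.06).round(3),"turq",onz(t,[(361,279)],.02).round(3),"red",onz(t,[(480,157)],.04).round(3))
```

```text
[[ 0.43  -0.001  0.903]
 [-0.903  0.001  0.43 ]
 [-0.002 -1.     0.   ]]
yaw of tool x -64.51377322867889
purple 290.1571350097656 255.1571502685547 19.780134201049805 [0.461 0.119 0.037]
purple 174.1704864501953 218.35386657714844 19.224594116210938 [0.53  0.422 0.037]
bottle [[0.686 0.369 0.   ]] [[0.704 0.342 0.   ]] bowl [[0.794 0.152 0.04 ]] carton [[ 0.771 -0.16   0.06 ]] turq [[ 0.416 -0.059  0.02 ]] red [[ 0.749 -0.352  0.04 ]]
```

Request:
servo_tool --targets '[-0.07,0,0.107,-0.015,1,-0.07,0,0.107,0,1,-0.07,0,0.107,0,1,-0.07,0,0.107,0,1,-0.07,0,0.107,0,1,-0.07,0,0.107,0,1,-0.07,0,0.107,0,1,-0.07,0,0.107,0,1,-0.07,0,0.107,0,1,-0.07,0,0.107,0,1]'

```text
time: 1.45
tool_pos: [0.5165, -0.1148, 0.2313]
tool_rot: [0.607, -0.363, 0.363, -0.607]
contact_force: [0.8, 0.4, -0.0]
gripper_width: 0.0853
```

```bash
cat > go.py <<'E'
import sys,numpy as np
from station import env
from scipy.spatial.transform import Rotation as R
def go(x=None,y=None,z=None,yaw=None):
    o=env.observe();M=R.from_quat(o["tool_rot"]).as_matrix();p=np.array(o["tool_pos"])
    t=np.array([a if a is not None else b for a,b in zip((x,y,z),p)])
    cy=np.degrees(np.arctan2(M[1,0],M[0,0]))
    print("t",round(o["time"],2),"pos",p.round(4),"yaw",round(cy,2),"w",round(o["gripper_width"],4),"F",np.round(o["contact_force"],1),"T",np.round(o["torque"],2),"j",np.round(o["joints"],2),"tilt",M[:,1].round(3))
    print(" shift units:",(M.T@(t-p)/.4).round(4),"mm",(M.T@(t-p)*1000).round(1), "turn units:",None if yaw is None else round(-(yaw-cy)/180,4))
if __name__=="__main__": go(*[None if a=="-" else float(a) for a in sys.argv[1:]])
E
python3 go.py .593 -.0325 .231 -37.5
```

```text
t 1.45 pos [ 0.5165 -0.1148  0.2313] yaw -61.81 w 0.0853 F [ 0.8  0.4 -0. ] T [-0.03 -0.07 -0.02] j [-0.35  0.01  1.84 -0.    1.29  0.73] tilt [ 0. -0. -1.]
 shift units: [-0.0912  0.0007  0.2657] mm [-36.5   0.3 106.3] turn units: -0.1351
```

Request:
servo_tool --targets '[-0.03,0,0.089,0,1,-0.03,0,0.089,0,1,-0.03,0,0.088,0,1,0,0,0,-0.045,1,0,0,0,-0.045,1,0,0,0,-0.045,1,0,0,0,0,1]'

```text
time: 2.33
tool_pos: [0.5926, -0.0344, 0.231]
tool_rot: [0.669, -0.228, 0.228, -0.669]
contact_force: [-0.4, 0.3, 0.5]
gripper_width: 0.0853
```

```bash
python3 go.py .593 -.0325 .231 -37.5
python3 - <<'E'
from station import env
import cv2,numpy as np
a=env.camera("scene")["img"][150:300,220:400];b=env.camera("top")["img"][140:280,270:440]
f=lambda i:cv2.resize(i,(400,330),interpolation=2)
cv2.imwrite("pics/g1.png",np.hstack([f(a),np.clip(f(b)*1.5,0,255).astype(np.uint8)]))
E
```

```text
t 2.33 pos [ 0.5926 -0.0344  0.231 ] yaw -37.6 w 0.0853 F [-0.4  0.3  0.5] T [ 0.05 -0.01  0.04] j [-0.18  0.15  1.69  0.    1.3   0.48] tilt [-0.001  0.    -1.   ]
 shift units: [-0.0021 -0.      0.0042] mm [-0.8 -0.   1.7] turn units: -0.0006
```

View pics/g1.png

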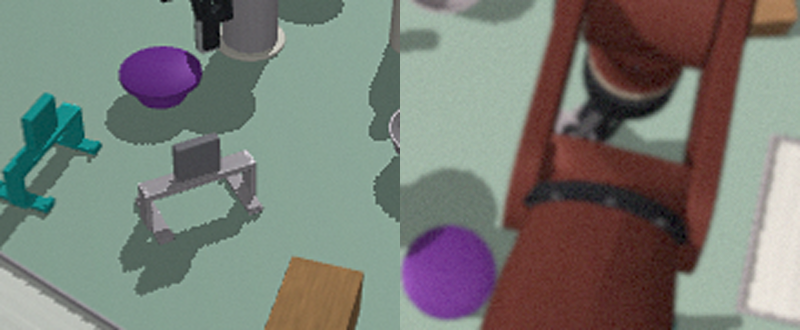

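Request:
servo_tool --targets '[-0.002,0.09,0.002,0,1,0,0.09,0,0,1,0,0.09,0,0,1,0,0.09,0,0,1,0,0.0775,0,0,1,0,0,0,0,1]' --force 40

```text
time: 3.18
tool_pos: [0.5896, -0.0329, 0.0531]
tool_rot: [0.67, -0.23, 0.225, -0.669]
contact_force: [0.3, -0.3, -0.3]
gripper_width: 0.0858
```

```bash
python3 go.py .593 -.0325 .056 -37.5
python3 - <<'E'
from station import env
import cv2,numpy as np
a=env.camera("scene")["img"][170:280,250:370]
cv2.imwrite("pics/g2.png",cv2.resize(a,None,fx=5,fy=5,interpolation=2))
E
```

```text
t 3.17 pos [ 0.5896 -0.0329  0.0531] yaw -37.6 w 0.0858 F [ 0.3 -0.3 -0.3] T [-0.   -0.02 -0.04] j [-0.17  0.36  1.8  -0.    0.99  0.48] tilt [-0.007  0.001 -1.   ]
 shift units: [ 0.0061 -0.0072  0.0059] mm [ 2.4 -2.9  2.4] turn units: -0.0005
```

View pics/g2.png

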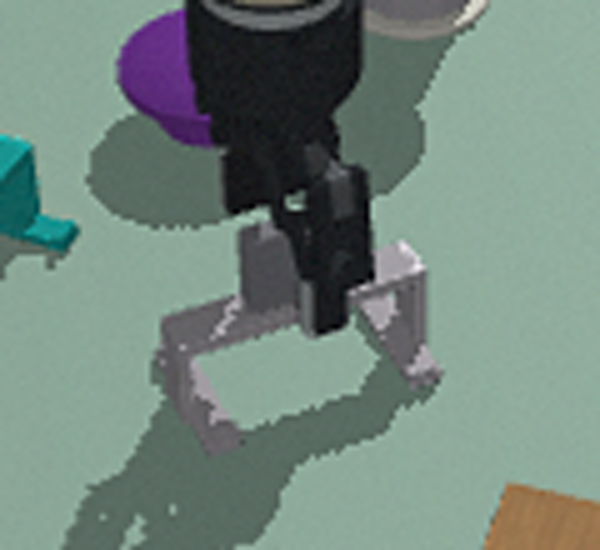

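Request:
servo_tool --targets '[0.006,-0.008,0.005,0,1,0,0,0,0,0.6,0,0,0,0,0.4,0,0,0,0,0.2,0,0,0,0,0,0,0,0,0,0,0,0,0,0,0,0,0,0,0,0]' --force 40

```text
time: 4.22
tool_pos: [0.5952, -0.033, 0.0591]
tool_rot: [0.67, -0.228, 0.227, -0.67]
contact_force: [-1.7, 0.9, -0.4]
gripper_width: 0.0132
```

```bash
python3 go.py .593 -.0325 .056 -37.5
```

```text
t 4.22 pos [ 0.5952 -0.033   0.0591] yaw -37.51 w 0.0132 F [-1.7  0.9 -0.4] T [0.14 0.13 0.02] j [-0.17  0.36  1.79  0.    0.99  0.48] tilt [-0.001  0.    -1.   ]
 shift units: [-0.0052  0.0077 -0.0023] mm [-2.1  3.1 -0.9] turn units: -0.0001
```

Request:
servo_tool --targets '[0,0,0,0,0,0,0,0,0,0,0,-0.05,0,0,0,0,-0.1,0,0,0,0,-0.1,0,0,0,0,0,0,0,0,0,0,0,0,0]' --force 100

```text
time: 5.1
tool_pos: [0.5952, -0.0331, 0.1592]
tool_rot: [0.67, -0.228, 0.227, -0.669]
contact_force: [-0.9, -0.1, -3.7]
gripper_width: 0.0129
```

```bash
python3 go.py .557 .178 .15 -60
python3 - <<'E'
from station import env
import cv2,numpy as np
a=env.camera("scene")["img"][130:280,250:370]
cv2.imwrite("pics/g3.png",cv2.resize(a,None,fx=4,fy=4,interpolation=2))
E
```

```text
t 5.1 pos [ 0.5952 -0.0331  0.1592] yaw -37.52 w 0.0129 F [-0.9 -0.1 -3.7] T [-0.02  0.03  0.03] j [-0.17  0.23  1.74 -0.    1.17  0.48] tilt [-0.001  0.    -1.   ]
 shift units: [-0.3973  0.0231  0.3605] mm [-158.9    9.2  144.2] turn units: 0.1249
```

View pics/g3.png

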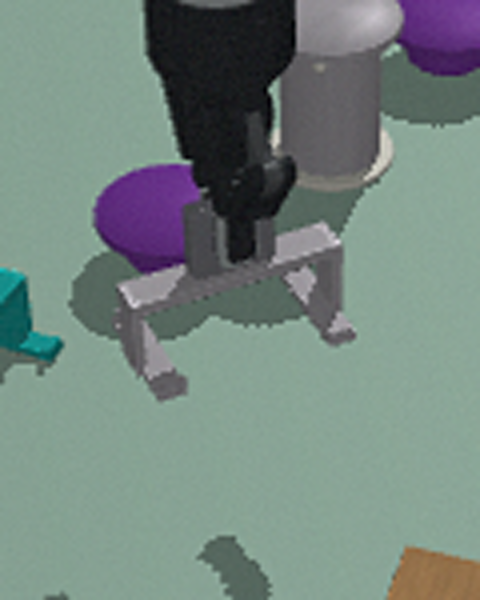

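Request:
servo_tool --targets '[0,0,0,0.0417,0,0,0,0,0.0417,0,0,0,0,0.0417,0,-0.08,0,0.03,0,0,-0.08,0,0.03,0,0,-0.08,0,0.03,0,0,-0.08,0,0.03,0,0,-0.08,0,0.03,0,0,-0.08,0.023,0.03,0,0,0,0,0,0,0]'

```text
time: 6.4
tool_pos: [0.559, 0.1708, 0.1467]
tool_rot: [0.614, -0.355, 0.351, -0.611]
contact_force: [0.2, 0.1, -3.6]
gripper_width: 0.0127
```

```bash
python3 go.py .507 .265 .15 -60
python3 - <<'E'
from station import env
import cv2,numpy as np,pickle
D={n:env.camera(n) for n in("scene","top")};pickle.dump(D,open("cams1.pkl","wb"))
a=D["scene"]["img"][90:240,270:420];b=D["top"]["img"][160:310,180:330]
cv2.imwrite("pics/g4.png",np.hstack([cv2.resize(a,(400,400),interpolation=2),np.clip(cv2.resize(b,(400,400),interpolation=2)*1.5,0,255).astype(np.uint8)]))
E
```

```text
t 6.4 pos [0.559  0.1708 0.1467] yaw -59.84 w 0.0127 F [ 0.2  0.1 -3.6] T [ 0.02  0.03 -0.  ] j [0.18 0.22 1.78 0.   1.15 1.22] tilt [-0.007 -0.001 -1.   ]
 shift units: [-0.2689 -0.0076  0.0057] mm [-107.6   -3.     2.3] turn units: 0.0009
```

View pics/g4.png

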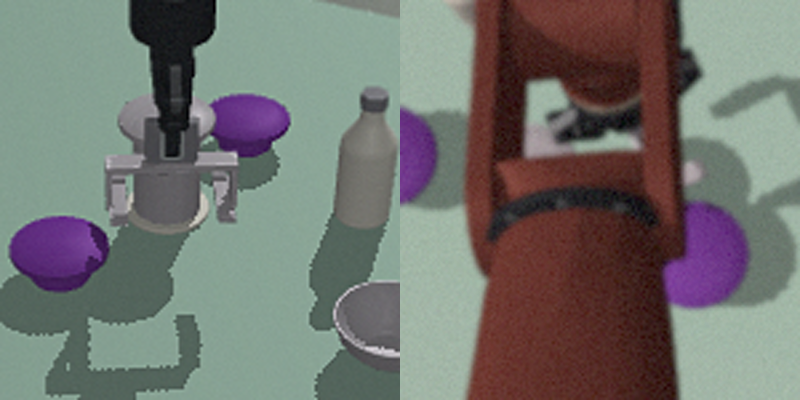

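Run:
```python
import cv2,numpy as np,pickle
D=pickle.load(open("cams1.pkl","rb"));a=D["scene"]["img"][115:185,300:370]
k=cv2.resize(a,None,fx=8,fy=8,interpolation=0)
for i in range(0,70,10): cv2.line(k,(i*8,0),(i*8,559),(0,255,255),1);cv2.putText(k,str(300+i),(i*8,10),0,.35,(0,0,255));cv2.putText(k,str(115+i),(0,i*8+10),0,.35,(255,0,0))
cv2.imwrite("pics/g5.png",k)
```

```text
(no output)
```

View pics/g5.png

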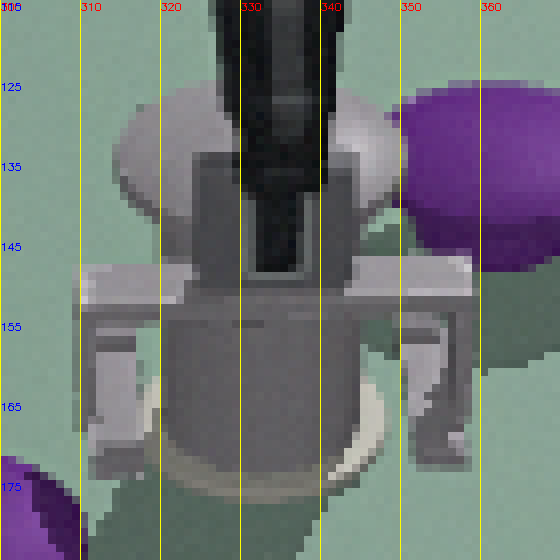

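Run:
```python
import pickle
from h import *
s=pickle.load(open("cams1.pkl","rb"))["scene"]
u=np.array([.866,.5,0]);u=np.array([np.sin(np.radians(59.84)),np.cos(np.radians(59.84)),0])
def f(n,px,z):
    P=onz(s,px,z);print(n,P[:,:2].round(4).tolist(),(P@u).round(4),"mid",(P@u).mean().round(4),"tcp",np.dot([.559,.1708,0],u).round(4))
f("bar",[(308.75,152.6),(358.6,151.7)],.1376)
f("lid",[(313.6,134.5),(350.4,134.0)],.1135)
f("jarbody",[(319.7,160),(344.7,160)],.06)
print("jar est u",np.dot([.507,.265,0],u))
```

```text
bar [[0.508, 0.1282], [0.6181, 0.1873]] [0.5036 0.6285] mid 0.5661 tcp 0.5691
lid [[0.46, 0.2417], [0.549, 0.2885]] [0.5191 0.6197] mid 0.5694 tcp 0.5691
jarbody [[0.495, 0.2089], [0.5562, 0.2393]] [0.533  0.6011] mid 0.567 tcp 0.5691
jar est u 0.5715056214087182
```

Request:
servo_tool --targets '[0,-0.006,0.006,0.001,0,0,0,0,0,0,-0.05,0,0,0,0,-0.05,0,0,0,0,0,0,0,0,0]'

```text
time: 7.12
tool_pos: [0.543, 0.2068, 0.1526]
tool_rot: [0.612, -0.354, 0.354, -0.612]
contact_force: [-0.1, -0.9, -3.6]
gripper_width: 0.013
```

```bash
python3 go.py .507 .265 .15 -60
python3 - <<'E'
from station import env
import cv2,numpy as np,pickle
D={n:env.camera(n) for n in("scene","top")};pickle.dump(D,open("cams1.pkl","wb"))
a=D["scene"]["img"][105:175,300:370]
k=cv2.resize(a,None,fx=8,fy=8,interpolation=0);cv2.imwrite("pics/g6.png",k)
E
```

```text
t 7.12 pos [0.543  0.2068 0.1526] yaw -60.06 w 0.013 F [-0.1 -0.9 -3.6] T [ 0.02 -0.01 -0.02] j [0.24 0.2  1.78 0.   1.15 1.29] tilt [-0.001  0.    -1.   ]
 shift units: [-0.171   0.0065 -0.0054] mm [-68.4   2.6  -2.2] turn units: -0.0003
```

View pics/g6.png

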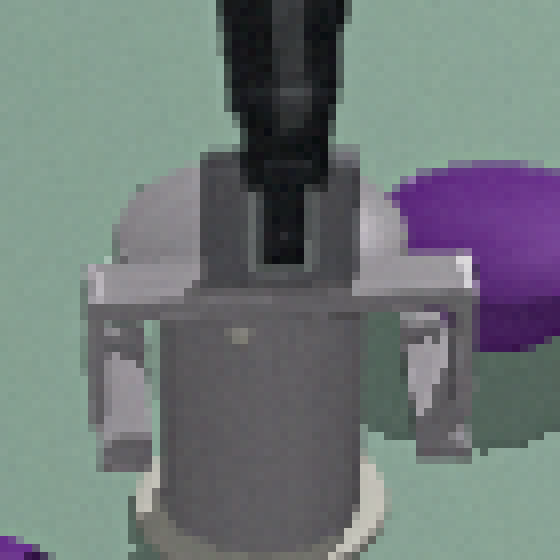

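Run:
```python
import pickle
from h import *
s=pickle.load(open("cams1.pkl","rb"))["scene"]
a=np.radians(60.06);u=np.array([np.sin(a),np.cos(a),0]);d=np.array([-np.cos(a),np.sin(a),0])
def f(n,px,z):
    P=onz(s,px,z);print(n,"mid u",(P@u).mean().round(4),"d",(P@d).mean().round(4),"span",np.ptp(P@u).round(4))
Y=lambda x,y:(300+x/8-.5,105+y/8-.5)
f("bar",[Y(86,303),Y(476,292)],.1435)
f("lid",[Y(113,240),Y(408,236)],.1135)
# body silhouettes, vertical plane through jar axis
o,r=ray(s,[Y(162,440),Y(359,440)]);A=np.array([.507,.265,0])
P=o+r*((A-o)@d/(r@d))[:,None];print("body mid u",(P@u).mean(),P[:,2],np.ptp(P@u))
print("tcp u",np.dot([.543,.2068,0],u),"d",np.dot([.543,.2068,0],d),"jar est",A@u,A@d)
```

```text
bar mid u 0.5715 d -0.1057 span 0.125
lid mid u 0.5696 d -0.0221 span 0.1008
body mid u 0.5695539377744843 [0.03169771 0.02868444] 0.07007729447245514
tcp u 0.5737482469783879 d -0.09180516918576467 jar est 0.5715997024766151 -0.023404703130891158
```

Request:
servo_tool --targets '[0,0.005,-0.005,0,0,-0.035,0,0,0,0,-0.035,0,0,0,0,-0.035,0,0,0,0,-0.035,0,0,0,0,-0.035,0,0,0,0,0,0,0,0,0,0,0,0,0,0]'

```text
time: 8.22
tool_pos: [0.5081, 0.2647, 0.1507]
tool_rot: [0.612, -0.354, 0.355, -0.612]
contact_force: [-0.4, -0.7, -3.4]
gripper_width: 0.0132
```

```bash
python3 go.py .508 .267 .15 -60
python3 - <<'E'
from station import env
import cv2,numpy as np,pickle
D={n:env.camera(n) for n in("scene","top")};pickle.dump(D,open("cams1.pkl","wb"))
a=D["scene"]["img"][95:165,300:370];b=D["top"]["img"][185:255,190:260]
k=np.hstack([cv2.resize(a,(400,400),interpolation=0),np.clip(cv2.resize(b,(400,400),interpolation=2)*1.8,0,255).astype(np.uint8)]);cv2.imwrite("pics/g7.png",k)
E
```

```text
t 8.22 pos [0.5081 0.2647 0.1507] yaw -60.19 w 0.0132 F [-0.4 -0.7 -3.4] T [-0.03 -0.03  0.02] j [ 0.36  0.19  1.81 -0.    1.15  1.41] tilt [ 0. -0. -1.]
 shift units: [-0.005   0.0019  0.0027] mm [-2.   0.7  1.1] turn units: -0.0011
```

View pics/g7.png

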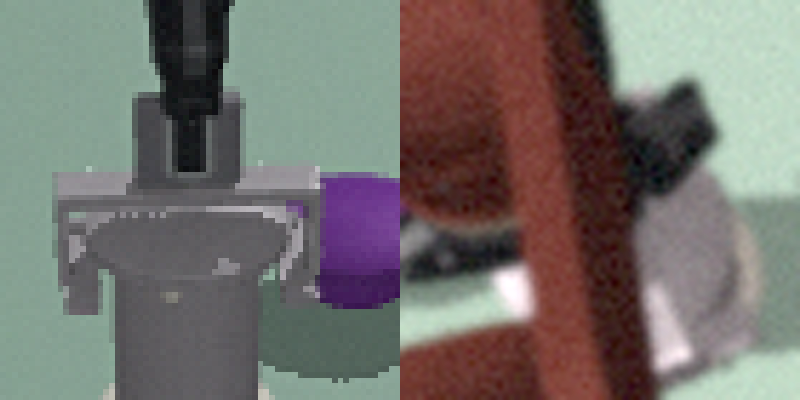

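Run:
```python
import pickle
from h import *
s=pickle.load(open("cams1.pkl","rb"))["scene"]
a=np.radians(60.19);u=np.array([np.sin(a),np.cos(a),0]);d=np.array([-np.cos(a),np.sin(a),0])
k=cv2.resize(s["img"][115:155,310:360],None,fx=15,fy=15,interpolation=0);cv2.imwrite("pics/g8.png",np.clip(k.astype(float)*1.5,0,255).astype(np.uint8))
for z,row in((.11,143),(.11,144),(.11,145),(.1416,128),(.1416,129),(.1416,130)):
    P=onz(s,[(332.8,row)],z);print(z,row,(P@d).round(4),(P@u).round(4))
```

```text
0.11 143 [-0.0591] [0.5695]
0.11 144 [-0.0639] [0.5693]
0.11 145 [-0.0688] [0.569]
0.1416 128 [-0.0344] [0.5709]
0.1416 129 [-0.0395] [0.5707]
0.1416 130 [-0.0445] [0.5704]
```

View pics/g8.png

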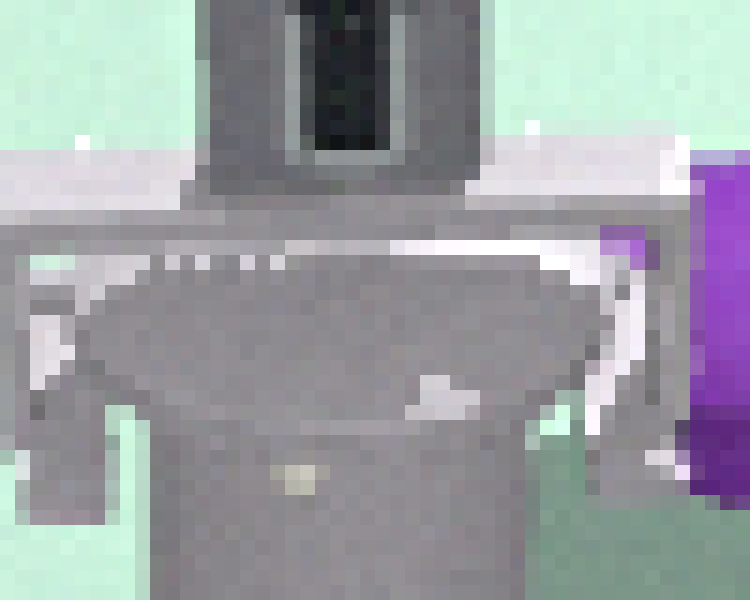

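Request:
servo_tool --targets '[-0.004,0,0,-0.001,0,0,-0.022,0,0,0,0,0,0,0,0,0,-0.006,0,0,0,0,-0.005,0,0,0,0,0,0,0,0]' --force 120

```text
time: 9.07
tool_pos: [0.5068, 0.266, 0.1634]
tool_rot: [0.613, -0.354, 0.354, -0.612]
contact_force: [0.2, -0.3, -5.5]
gripper_width: 0.0127
```

```bash
python3 go.py
```

```text
t 9.07 pos [0.5068 0.266  0.1634] yaw -60.03 w 0.0127 F [ 0.2 -0.3 -5.5] T [ 0.04 -0.1  -0.05] j [ 0.36  0.17  1.8  -0.    1.17  1.41] tilt [-0.001 -0.    -1.   ]
 shift units: [0. 0. 0.] mm [0. 0. 0.] turn units: None
```

Request:
servo_tool --targets '[0,-0.004,0,0,0,0,-0.003,0,0,0,0,-0.003,0,0,0]'

```text
time: 9.45
tool_pos: [0.5063, 0.2658, 0.1658]
tool_rot: [0.613, -0.354, 0.353, -0.612]
contact_force: [2.4, 0.7, -18.1]
gripper_width: 0.0127
```

```bash
python3 go.py
```

```text
t 9.45 pos [0.5063 0.2658 0.1658] yaw -60.04 w 0.0127 F [  2.4   0.7 -18.1] T [ 0.24 -0.73 -0.05] j [ 0.36  0.17  1.8  -0.    1.18  1.41] tilt [-0.002 -0.001 -1.   ]
 shift units: [0. 0. 0.] mm [0. 0. 0.] turn units: None
```

Request:
servo_tool --targets '[0,-0.003,0,0,0,0,-0.003,0,0,0,0,-0.003,0,0,0,0,0,0,0,0]'

```text
time: 9.95
tool_pos: [0.507, 0.2662, 0.1732]
tool_rot: [0.612, -0.354, 0.354, -0.612]
contact_force: [-1.1, -0.4, -8.1]
gripper_width: 0.0123
```

```bash
python3 go.py
```

```text
t 9.95 pos [0.507  0.2662 0.1732] yaw -60.03 w 0.0123 F [-1.1 -0.4 -8.1] T [-0.19  0.26 -0.08] j [ 0.36  0.16  1.79 -0.    1.19  1.41] tilt [-0.001 -0.    -1.   ]
 shift units: [0. 0. 0.] mm [0. 0. 0.] turn units: None
```

Request:
servo_tool --targets '[0,-0.01,0,0,0,0,-0.02,0,0,0,0,-0.02,0,0,0,0,-0.02,0,0,0,0,-0.02,0,0,0,0,-0.02,0,0,0,0,-0.02,0,0,0,0,-0.01,0,0,0,0,0,0,0,0]'

```text
time: 11.08
tool_pos: [0.5074, 0.2663, 0.228]
tool_rot: [-0.612, 0.354, -0.354, 0.613]
contact_force: [0.4, 0.6, -6.6]
gripper_width: 0.0125
```

```bash
python3 go.py
python3 - <<'E'
from station import env
import cv2,numpy as np,pickle
D={n:env.camera(n) for n in("scene",)};pickle.dump(D,open("cams2.pkl","wb"))
a=D["scene"]["img"][75:195,280:380]
cv2.imwrite("pics/g9.png",cv2.resize(a,None,fx=5,fy=5,interpolation=0))
E
```

```text
t 11.07 pos [0.5074 0.2663 0.228 ] yaw -60.03 w 0.0125 F [ 0.4  0.6 -6.6] T [-0.    0.03  0.  ] j [0.36 0.11 1.74 0.   1.29 1.41] tilt [ 0.001  0.    -1.   ]
 shift units: [0. 0. 0.] mm [0. 0. 0.] turn units: None
```

View pics/g9.png

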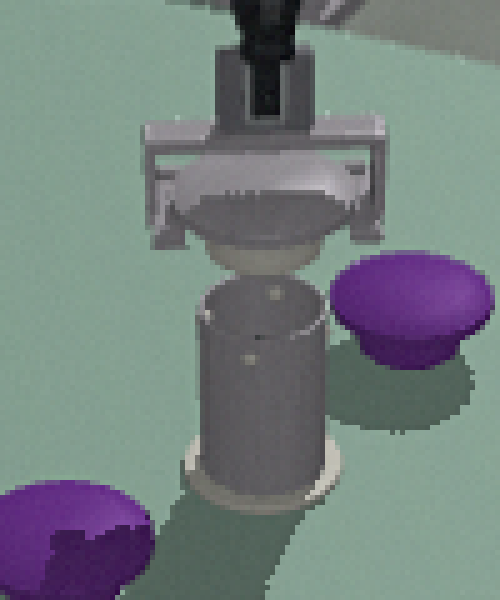

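Request:
servo_tool --targets '[0.0177,0,-0.0093,0,0,0.0354,0,-0.0186,0,0,0.053,0,-0.028,0,0,0.071,0,-0.037,0,0,0.071,0,-0.037,0,0,0.071,0,-0.037,0,0,0.071,0,-0.037,0,0,0.071,0,-0.037,0,0,0.071,0,-0.037,0,0,0.071,0,-0.037,0,0]'

```text
time: 12.38
tool_pos: [0.5179, -0.0079, 0.2274]
tool_rot: [0.612, -0.354, 0.354, -0.612]
contact_force: [0.3, 0.0, -5.1]
gripper_width: 0.0127
```

Request:
servo_tool --targets '[0.071,0,-0.037,0,0,0.071,0,-0.037,0,0,0.071,0,-0.037,0,0,0.071,0,-0.037,0,0,0.071,0,-0.037,0,0,0.071,0,-0.037,0,0,0.053,0,-0.028,0,0,0.0354,0,-0.0186,0,0,0.0177,0,-0.0093,0,0,0,0,0,0,0]'

```text
time: 13.62
tool_pos: [0.5285, -0.2456, 0.2274]
tool_rot: [-0.612, 0.354, -0.354, 0.612]
contact_force: [0.5, -0.6, -5.7]
gripper_width: 0.013
```

Request:
servo_tool --targets '[0,0,0,0.012,0,0,0,0,0.025,0,0,0,0,0.03,0,0,0,0,0.03,0,0,0,0,0.03,0,0,0,0,0.03,0,0,0,0,0.03,0,0,0,0,0.02,0,0,0,0,0.011,0,0,0,0,0,0]'

```text
time: 14.88
tool_pos: [0.5286, -0.245, 0.2275]
tool_rot: [-0.458, 0.539, -0.538, 0.458]
contact_force: [-0.0, -0.2, -6.3]
gripper_width: 0.013
```

```bash
python3 go.py .5295 -.286 .118 -99.2
python3 - <<'E'
from station import env
import cv2,numpy as np,pickle
D={n:env.camera(n) for n in("scene","top")};pickle.dump(D,open("cams3.pkl","wb"))
cv2.imwrite("pics/h1.png",D["scene"]["img"])
E
```

```text
t 14.88 pos [ 0.5286 -0.245   0.2275] yaw -99.2 w 0.013 F [-0.  -0.2 -6.3] T [-0.    0.01 -0.08] j [-0.55  0.13  1.72  0.    1.29  1.18] tilt [-0.  0. -1.]
 shift units: [0.101  0.2737 0.0186] mm [ 40.4 109.5   7.4] turn units: -0.0
```

View pics/h1.png

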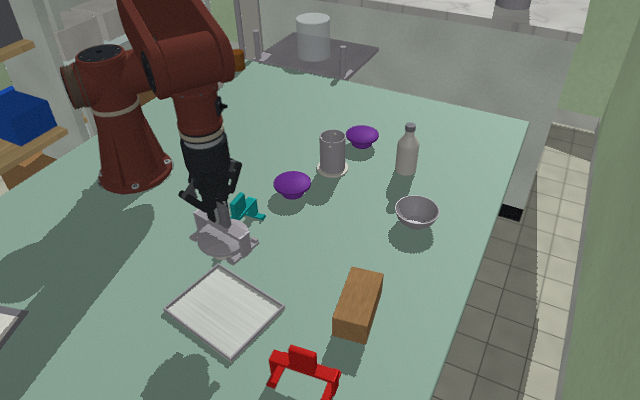

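Request:
servo_tool --targets '[0.02,0,0.005,0,0,0.03,0,0.005,0,0,0.03,0,0.005,0,0,0.021,0.02,0.004,0,0,0,0.05,0,0,0,0,0.06,0,0,0,0,0.06,0,0,0,0,0.06,0,0,0,0,0.05,0,0,0,0,0.024,0,0,0]'

```text
time: 16.23
tool_pos: [0.5282, -0.2856, 0.0952]
tool_rot: [-0.458, 0.54, -0.537, 0.458]
contact_force: [0.5, 0.2, -5.3]
gripper_width: 0.0125
```

Request:
servo_tool --targets '[0,0,0,0,0,0,0,0,0,0]'

```text
time: 16.48
tool_pos: [0.5305, -0.2873, 0.099]
tool_rot: [0.458, -0.538, 0.54, -0.458]
contact_force: [0.7, -0.2, -5.3]
gripper_width: 0.0128
```

```bash
python3 go.py .5295 -.286 .088 -99.2
python3 - <<'E'
from station import env
import cv2,numpy as np,pickle
D={n:env.camera(n) for n in("scene","top")};pickle.dump(D,open("cams3.pkl","wb"))
cv2.imwrite("pics/h2.png",np.hstack([cv2.resize(D["scene"]["img"][220:370,150:300],(400,400),interpolation=2),np.clip(cv2.resize(D["top"]["img"][180:300,400:520],(400,400),interpolation=2)*1.5,0,255).astype(np.uint8)]))
E
```

```text
t 16.48 pos [ 0.5305 -0.2873  0.099 ] yaw -99.27 w 0.0128 F [ 0.7 -0.2 -5.3] T [-0.01 -0.06 -0.05] j [-0.61  0.31  1.76  0.    1.06  1.12] tilt [ 0.002 -0.001 -1.   ]
 shift units: [-0.003   0.0276 -0.003 ] mm [-1.2 11.  -1.2] turn units: -0.0004
```

View pics/h2.png

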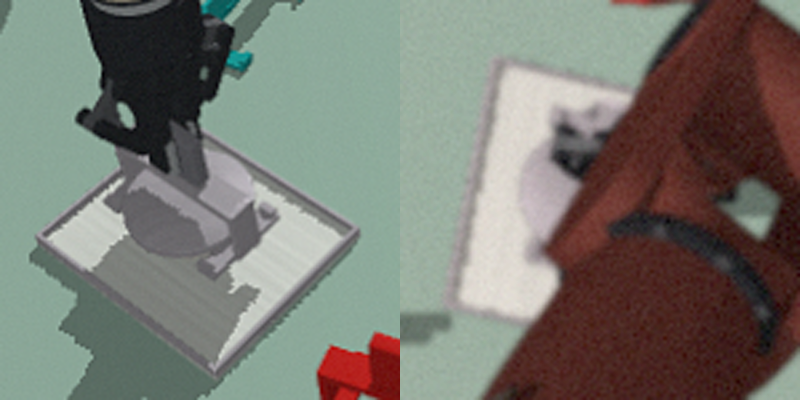

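Request:
servo_tool --targets '[0,0.01,0,0,0,0,0.01,0,0,0,0,0.004,0,0,0,0,0.003,0,0,0,0,0,0,0,0,0,0,0,0,0]'

```text
time: 17.32
tool_pos: [0.5299, -0.287, 0.0876]
tool_rot: [0.458, -0.538, 0.539, -0.458]
contact_force: [0.2, 0.1, -2.9]
gripper_width: 0.0126
```

```bash
python3 go.py
```

```text
t 17.32 pos [ 0.5299 -0.287   0.0876] yaw -99.28 w 0.0126 F [ 0.2  0.1 -2.9] T [-0.02 -0.08 -0.03] j [-0.61  0.33  1.77  0.    1.05  1.12] tilt [ 0.001 -0.001 -1.   ]
 shift units: [0. 0. 0.] mm [0. 0. 0.] turn units: None
```

Request:
servo_tool --targets '[0,0.012,0,0,0,0,0.012,0,0,0,0,0,0,0,0,0,0,0,0,0]'

```text
time: 17.82
tool_pos: [0.5295, -0.2867, 0.0773]
tool_rot: [-0.458, 0.539, -0.539, 0.458]
contact_force: [0.5, -0.7, -2.2]
gripper_width: 0.0123
```

```bash
python3 go.py
```

```text
t 17.82 pos [ 0.5295 -0.2867  0.0773] yaw -99.27 w 0.0123 F [ 0.5 -0.7 -2.2] T [-0.01 -0.03 -0.03] j [-0.61  0.34  1.77  0.    1.03  1.12] tilt [-0.  0. -1.]
 shift units: [0. 0. 0.] mm [0. 0. 0.] turn units: None
```

Request:
servo_tool --targets '[-0.01,0,0,0,0,-0.015,0,0,0,0,-0.015,0,0,0,0,-0.01,0,0,0,0,0,0,0,0,0]'

```text
time: 18.45
tool_pos: [0.5328, -0.2666, 0.0775]
tool_rot: [-0.458, 0.539, -0.539, 0.458]
contact_force: [0.1, 0.8, -3.0]
gripper_width: 0.0126
```

```bash
python3 go.py
python3 - <<'E'
from station import env
import cv2,numpy as np,pickle
D={n:env.camera(n) for n in("scene","top")}
cv2.imwrite("pics/h3.png",np.hstack([cv2.resize(D["scene"]["img"][240:370,150:280],(500,500),interpolation=2)]))
E
```

```text
t 18.45 pos [ 0.5328 -0.2666  0.0775] yaw -99.23 w 0.0126 F [ 0.1  0.8 -3. ] T [-0.01 -0.08  0.01] j [-0.58  0.33  1.79 -0.    1.02  1.15] tilt [-0.  0. -1.]
 shift units: [0. 0. 0.] mm [0. 0. 0.] turn units: None
```

View pics/h3.png

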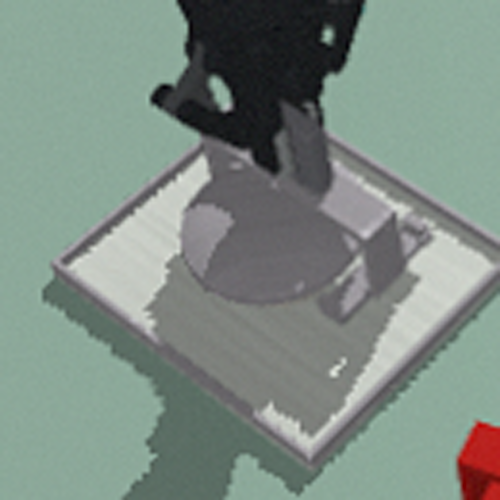

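Puller is sliding out and the lid is staying put. I'll keep going.

Request:
servo_tool --targets '[-0.02,0,0,0,0,-0.03,0,0,0,0,-0.03,0,0,0,0,-0.03,0,0,0,0,-0.03,0,0,0,0,-0.03,0,0,0,0,-0.03,0,0,0,0,-0.03,0,0,0,0,-0.03,0,0,0,0,0,0,0,0,0]'

```text
time: 19.8
tool_pos: [0.5495, -0.1634, 0.0774]
tool_rot: [-0.458, 0.539, -0.538, 0.458]
contact_force: [0.2, 0.2, -3.7]
gripper_width: 0.0127
```

```bash
python3 go.py .58 -.06 .0775
python3 - <<'E'
from station import env
import cv2,numpy as np,pickle
D={n:env.camera(n) for n in("scene","top")}
cv2.imwrite("pics/h4.png",np.hstack([cv2.resize(D["scene"]["img"][180:370,150:340],(400,400),interpolation=2),np.clip(cv2.resize(D["top"]["img"][160:310,340:490],(400,400),interpolation=2)*1.5,0,255).astype(np.uint8)]))
E
```

```text
t 19.8 pos [ 0.5495 -0.1634  0.0774] yaw -99.19 w 0.0127 F [ 0.2  0.2 -3.7] T [-0.01 -0.01 -0.06] j [-0.41  0.29  1.84  0.    1.01  1.32] tilt [-0.  0. -1.]
 shift units: [-0.2673 -0.0003  0.0339] mm [-1.069e+02 -1.000e-01  1.360e+01] turn units: None
```

View pics/h4.png

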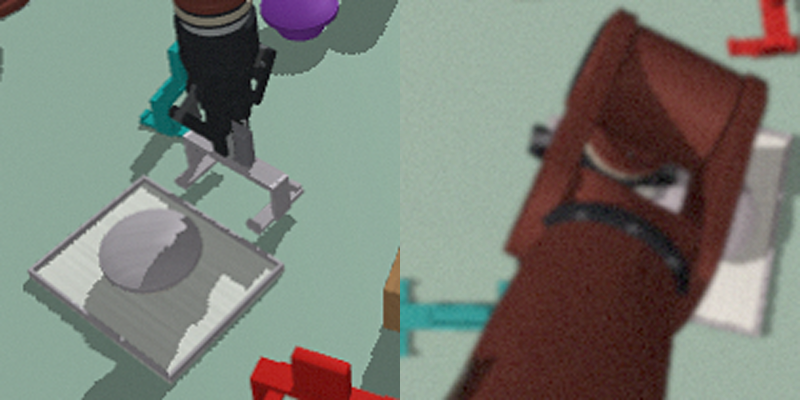

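Request:
servo_tool --targets '[0,-0.05,0.05,0,0,-0.05,0,0,0,0,-0.1,0,0,0,0,-0.05,0,0,0,0,0,0,0,0,0,0,0.05,0,0,0,0,0.025,0,0,0,0,0.012,0,0,0,0,0,0,0,0,0,0,0,0,0]'

```text
time: 21.15
tool_pos: [0.5826, -0.089, 0.0631]
tool_rot: [0.458, -0.539, 0.539, -0.458]
contact_force: [0.2, -0.4, -2.6]
gripper_width: 0.0127
```

```bash
python3 go.py - - .0591
python3 - <<'E'
from station import env
import cv2,numpy as np,pickle
D={n:env.camera(n) for n in("scene","top")}
cv2.imwrite("pics/h5.png",np.hstack([cv2.resize(D["scene"]["img"][180:290,220:340],None,fx=5,fy=5,interpolation=2)]))
E
```

```text
t 21.15 pos [ 0.5826 -0.089   0.0631] yaw -99.3 w 0.0127 F [ 0.2 -0.4 -2.6] T [ 0.01 -0.02 -0.01] j [-0.27  0.34  1.81 -0.    0.99  1.46] tilt [ 0.001 -0.    -1.   ]
 shift units: [-0.    0.01 -0.  ] mm [-0.  4. -0.] turn units: None
```

View pics/h5.png

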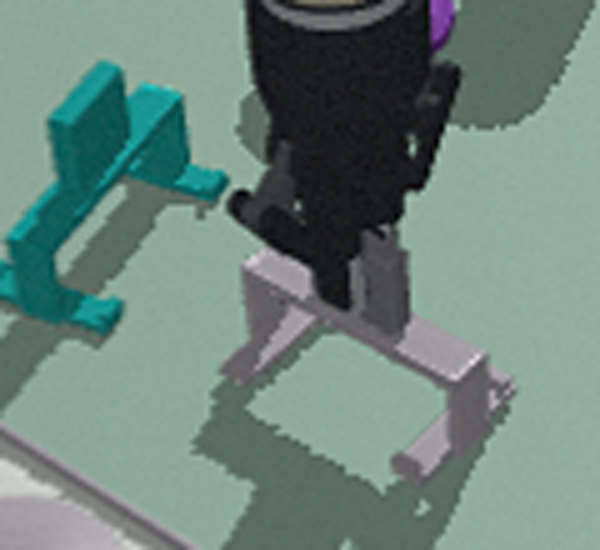

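Request:
servo_tool --targets '[0,0.005,0,0,0,0,0.003,0,0,0,0,0.001,0,0,0,0,0,0,0,0,0,0,0,0,0]'

```text
time: 21.88
tool_pos: [0.5821, -0.0886, 0.0592]
tool_rot: [-0.458, 0.539, -0.539, 0.458]
contact_force: [-0.5, 0.2, -1.5]
gripper_width: 0.0124
```

```bash
python3 go.py - - .0591
```

```text
t 21.88 pos [ 0.5821 -0.0886  0.0592] yaw -99.27 w 0.0124 F [-0.5  0.2 -1.5] T [0.05 0.12 0.02] j [-0.27  0.34  1.81  0.    0.99  1.46] tilt [-0.  0. -1.]
 shift units: [0.     0.0002 0.    ] mm [0.  0.1 0. ] turn units: None
```

Request:
servo_tool --targets '[0,0.001,0,0,0,0,0,0,0,0,0,0,0,0,0.25,0,0,0,0,0.5,0,0,0,0,0.7,0,0,0,0,0.7,0,0,0,0,0.7]' --force 20

```text
time: 22.75
tool_pos: [0.5822, -0.0887, 0.0587]
tool_rot: [0.458, -0.539, 0.539, -0.458]
contact_force: [0.2, -0.0, -0.1]
gripper_width: 0.0599
```

```bash
python3 go.py
```

```text
t 22.75 pos [ 0.5822 -0.0887  0.0587] yaw -99.27 w 0.0599 F [ 0.2 -0.  -0.1] T [-0.   -0.   -0.01] j [-0.27  0.34  1.81 -0.    0.99  1.46] tilt [ 0. -0. -1.]
 shift units: [0. 0. 0.] mm [0. 0. 0.] turn units: None
```

Released. I'll retreat straight up, then move clear so the cameras can see.

Request:
servo_tool --targets '[0,-0.03,0,0,0.7,0,-0.06,0,0,0.7,0,-0.1,0,0,0.7,0,-0.12,0,0,0.7,0,-0.12,0,0,0.7,0,0,-0.1,0,0.7,0,0,-0.1,0,0.7,0,0,-0.1,0,0.7,0,0,0,0,0.7,0,0,0,0,0.7]'

```text
time: 24.0
tool_pos: [0.4647, -0.0696, 0.2318]
tool_rot: [0.457, -0.538, 0.54, -0.458]
contact_force: [0.6, -0.0, -0.2]
gripper_width: 0.0597
```

```bash
python3 go.py
python3 - <<'E'
from station import env
import cv2,numpy as np,pickle
D={n:env.camera(n) for n in("scene","top")}
cv2.imwrite("pics/i1.png",D["scene"]["img"]);cv2.imwrite("pics/i2.png",np.clip(D["top"]["img"]*1.4,0,255).astype(np.uint8))
E
```

```text
t 24.0 pos [ 0.4647 -0.0696  0.2318] yaw -99.28 w 0.0597 F [ 0.6 -0.  -0.2] T [ 0.02  0.   -0.08] j [-0.3  -0.13  1.97  0.    1.3   1.43] tilt [ 0.003 -0.001 -1.   ]
 shift units: [0. 0. 0.] mm [0. 0. 0.] turn units: None
```

View pics/i1.png

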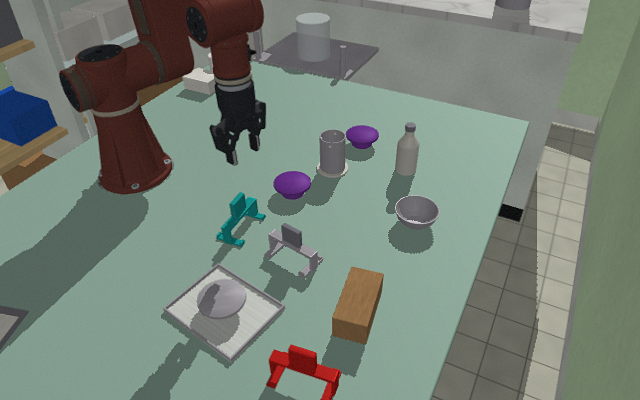

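View pics/i2.png

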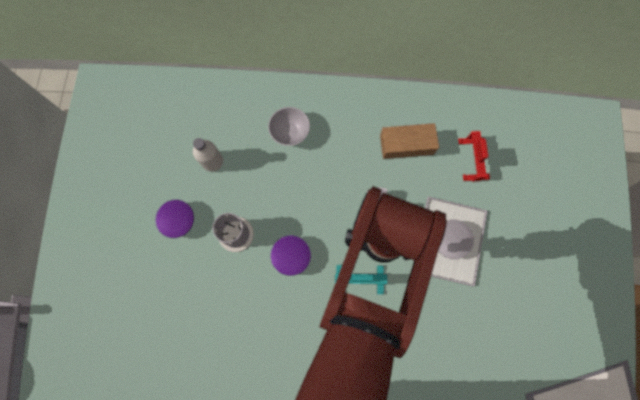

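Final views:
- **Lid:** standing level in the tray, scene (221,299), top (460,240).
- **Puller:** upright on the bench at scene (293,245).
- **Jar:** open at (332,155).
- **Bystanders:** the bottle, bowl, carton and all look-alikes are at their starting pixels.
- **Gripper:** clear of everything.

Run:
```python
from station import env
print(env.finish_job())
```

```text
the job is handed in; nothing more can be done
None
```

I carried out the whole sequence and handed the job in at about 24 s of the 69 s allowed. I gripped the grey puller by its plate, hooked it under the lid and pulled straight up. The force reading was about 18 N on the tool just before the lid popped off. I then set the lid on its plug in the tray, drew the puller out, stood it on the bare bench and let go.

**Last checks:**
- **Lid:** the force reading at set-down fell to the puller's own weight, and the final pictures show the lid level near the middle of the tray.
- **Puller:** it is upright and released, with no outside force on the tool after the fingers opened. The arm hid it in the last top view, so this rests on the scene view.
- **Bystanders:** the bottle, bowl, carton and look-alikes appear unmoved.

**What disagreed:** the two cameras differed by 3–6 mm in y on static things. I averaged them, and lined the puller up with the lid sideways from the scene camera. No check failed.

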